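Nip a printed housing in the cam clamp

TASK

Swing the cam clamp's lever fully back to its open stop, then set the tall printed housing gently on the clamp's bed, midway along the sprung pad and the fence and between them, long sides facing them, and let go of it. Then swing the lever towards closed just far enough that the housing is held against the fence with the sprung pad pushed in about 3 mm, never more than 5 mm or the thin print cracks, and let go. Leave the other things on the bench where they are.

Things in the scene. Friction and masses are not known exactly. Their poses are not given: they have to be found in the camera images.
- clamp: Cam clamp fixed to the bench: aluminium bed 110 mm (its x) by 200 mm (its y), 15 mm thick, fixture standing on it. Origin: on the bench top under the bed; the bed's top (where the housing stands) is 15 mm above it. Along its y from + to -: fence, free space for the housing, sprung black pad, moving jaw, cam with lever. The centre line of pad and fence is x = 0 of this frame; z is up. The jaw behind the pad is 64 mm wide and its top is 52 mm above the bench.
- fence: Fixed upright aluminium plate on the bed, 60 mm (x) by 16 mm (y) by 40 mm high, same yaw as the clamp; origin at the centre of its underside, on the bed's top. The housing bears on its face 8 mm from the origin towards the clamp's -y. Its place along the clamp's y differs from run to run, so that with the lever open the space between pad and fence is 45 to 50 mm.
- pad_face (a point): Centre of the front face of the sprung black rubber pad (50 mm wide in x, 34 mm high, 10 mm thick), 33 mm above the bench; it moves along the clamp's +y towards the fence as the lever closes.
- pad (a joint): How far the sprung pad is pushed in towards the moving jaw behind it, m: 0 = free, 0.010 = bottomed. Spring about 3 N per mm. The space between pad and jaw is 12 mm when free and shrinks by this amount.
- cam (a joint): Cam lever angle, rad: 0 = fully open, against its stop; grows counter-clockwise seen from above to 2.2. The jaw with the pad advances 8.5 mm per rad (spiral cam), and returns when the lever is turned back. Friction (about 0.3 N m) keeps the lever where it is left, also under the pad's spring.
- pivot (a point): Axis (vertical) of the cam and lever, at the bed's top, 34 mm towards -y from the clamp's origin.
- handle (a point): Centre (half-way up) of the lever's upright round black handle, 18 mm in diameter and 42 mm tall, 68 mm above the bench, 85 mm from the pivot axis; the lever bar's top is 47 mm and the handle's top 89 mm above the bench. At cam = 0 it lies from the pivot towards the clamp's -x; at cam = pi/2 towards the clamp's -y.
- housing_center (a point): Centre of the tall grey printed housing to be clamped (loose): an open-topped thin-walled box, 60 mm (its x) by 38 mm (its y) by 45 mm tall, walls 3 mm, about 70 g, standing upright with its opening up. The point is 22.5 mm above its underside. In the clamp its x lies along the clamp's x (either way round).
- housing: The same housing, origin at the centre of its underside.
- cover: Bystander: shallow grey printed cover, 60 x 38 x 14 mm, otherwise like the housing. Origin under its centre.
- small_spool: Bystander: small filament spool lying flat, 100 mm diameter, 45 mm high. Origin under its centre.
- jar: Bystander: glass jar, 64 mm diameter, 85 mm high.
- screwdriver: Bystander: screwdriver, 190 mm long, lying.
- scraper: Bystander: wood-handled print scraper, 200 mm long, lying.
- tray: Bystander: white divided tray, 100 x 140 x 30 mm.
- glue: Bystander: white glue bottle, 34 mm diameter, 110 mm high.
There are look-alikes about, which are no part of the job. Of the things shaped like the housing, the grey one is meant.

How it is judged:
By the outcome, as a careful person would: the job done as asked, in the order asked, and still so for the second after the job is handed in, with the robot touching nothing.
It also fails if it takes over 61 s, if anything falls off the work surface, if the arm or the gripper's body presses on something with over 40 N, if the wrist force passes 120 N, or if a joint passes its speed limit or range.

ROBOT

A 7-joint arm with a two-finger parallel gripper is mounted at the origin on the work surface. World frame = base frame: x ahead of the robot, y to its left, z up, the work surface at z = 0. Lengths are in m, angles in rad, forces in N, time in s.
With the tool pointing down it reaches from about 0.4 to 0.75 m from the base axis. Payload 19.5 kg.
Tool frame: the origin (TCP) lies on the centre line of the jaws, within the pads' length; the fingertips stand 14 mm ahead of it and the grasp point (between the pads) lies 5 mm behind it; z points along the fingers, x is the direction in which the jaws open and shut, and the axes are right-handed (so a half turn about z gives the same grasp; the last joint's range is limited). The gripper opens to 85 mm and grips with 20 to 120 N. Pads are 22 mm wide; open, the fingers measure 114 mm over their backs; the gripper's body (76 mm by 85 mm) begins 54 mm behind the grasp point. The pads swing forward as they close: fully open they stand 13 mm farther back than shut.
Start: joints at [-1.28, 0.707, -0.028, 1.485, 0.022, 0.951, -0.075], TCP at [0.188, 0.543, 0.245] pointing down, gripper open.
Joint ranges: [-2.71, 2.71], [-0.32, 2.16], [-1.57, 1.52], [0, 2.45], [-1.46, 4.6], [0, 2.02], [-2.83, 2.83]. Speed limits (rad/s): [1.89, 1.89, 2.57, 2.57, 3.01, 3.01, 3.01].

INTERFACE

Orientations are given as a rotation vector (axis times angle).
In Python, from rig import arm gives the robot as it stands.
- The arm moves only by the tool drive_tool, never from a script. Its argument "moves" is one flat list of numbers, 7 for each row, row after row: the shift along the tool's x, y, z in m, then the turn, a rotation vector about the tool's x, y, z in degrees, then the closure in counts, from 0 (fully open) to 255 (shut). A call has 1 to 12 rows; each row shifts and turns the commanded pose from where the row before left it, along the tool's axes as they then stand; what a row does not reach is not made up. A row lasts 1/12 s, in which the tool goes at most 41.7 mm and 7.16 degrees, less where a joint would pass 70% of its speed; a pose out of reach is approached as far as the arm can. A call is refused whole if a number of a shift passes 0.0417 or a number of a turn 7.16, either way. A call with a gripper value outside its range is refused whole. The fingers move at their own pace and stop on an object; the grip force is fixed at half the most. Time passes only in rows, so rows that do not move let the fingers close. It gives the time, the measured TCP pose, the force and the opening at its end, in the units of the state.
- arm.get_state(): the state, without advancing time (a new reading comes with each control period).
- arm.get_image(name): name is "side" or "top"; returns the picture (400x640x3 uint8, blue, green, red); there is no depth.
- arm.get_calibration(name): a dict with "intrinsics" (3x3 intrinsics, pixels), "rvec" (rotation vector, rad) and "tvec" (3), from world to camera coordinates, as OpenCV has them. Camera axes: x right, y down, z forward; pixel columns grow to the right and rows downward; lengths in m; the calibration is good to about 2 mm. A picture is of the moment at which its call begins. get_calibration takes no time and is no camera call.
- arm.job_done(): hands the job in, once; it reports no verdict.
The state is a dict: "t": time; "q": joint angles; "qvel": joint speeds; "effort": joint torques, N m; "eef_pos": TCP position; "orientation": TCP orientation; "wrist_force": force on the tool from outside, world axes, zero at the start; "moment": the same for the moment, N m; "gripper_width": opening from 0.0 (shut) to 1.0 (fully open).
Only numpy, scipy, OpenCV 4.12 (cv2) and the standard library are available. Lean on these libraries where they do the work, as an engineer would, in place of code of your own. Each camera call takes 0.05 s, during which the arm holds its last target.

## Working session

There is one attempt and no reset: what is moved stays moved. The work goes in short steps, Python scripts to look and compute and a tool call to move; the robot and the scene stay as the last step left them, time stands still between calls to the robot, and variables do not carry over. Pictures are saved under pics/ and viewed, and the job is handed in when it is done.

Besides the shell and the picture viewer there is one more tool, called after "Call:" as a command line: name --argument value ..., lists and objects as JSON in quotes. drive_tool: Moves the arm, as the interface text tells. Its arguments: {"type":"object","properties":{"moves":{"type":"array","items":{"type":"number"}}},"required":["moves"]}

```bash
mkdir -p pics; ls
cat > h.py <<'E'
import numpy as np, cv2
from rig import arm
from scipy.spatial.transform import Rotation as R
def cal(n):
    c=arm.get_calibration(n); return np.array(c["intrinsics"],float),R.from_rotvec(np.ravel(c["rvec"])).as_matrix(),np.ravel(c["tvec"])
def ray(n,u,v):
    K,Rm,t=cal(n); d=Rm.T@np.linalg.inv(K)@[u,v,1]; return -Rm.T@t,d
def onz(n,u,v,z):
    o,d=ray(n,u,v); return o+d*(z-o[2])/d[2]
def proj(n,p):
    K,Rm,t=cal(n); q=K@(Rm@np.asarray(p,float)+t); return q[:2]/q[2]
E
python3 - <<'E'
from h import *
for n in("side","top"):
    im=np.array(arm.get_image(n)); cv2.imwrite(f"pics/{n}0.png",im)
    K,Rm,t=cal(n); print(n,K[0,0],-Rm.T@t, Rm[2])
s=arm.get_state(); print({k:np.round(v,3) for k,v in s.items()})
E
```

```text
pics
side 378.56529639299686 [ 0.20872435 -0.50684573  0.80840938] [ 0.34524427  0.54098973 -0.76690059]
top 382.71908702428937 [0.4568482  0.01867845 1.24107381] [ 0.09535777 -0.02457758 -0.99513961]
{'t': np.float64(0.1), 'q': array([-1.28 ,  0.707, -0.028,  1.485,  0.022,  0.951, -0.075]), 'qvel': array([-0.001, -0.001,  0.001, -0.001,  0.   , -0.   ,  0.001]), 'effort': array([-1.0000e-03, -8.8428e+01,  1.2360e+00, -2.3646e+01,  1.7000e-02,
        5.0000e-03, -0.0000e+00]), 'eef_pos': array([0.188, 0.543, 0.245]), 'orientation': array([ 2.558e+00,  1.822e+00, -1.000e-03]), 'wrist_force': array([-0.281,  0.283, -0.436]), 'moment': array([ 0.062, -0.026, -0.035]), 'gripper_width': np.float64(0.995)}
```

View pics/top0.png

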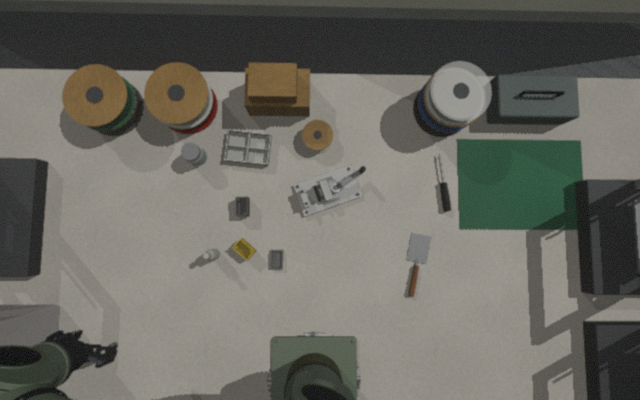

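View pics/side0.png

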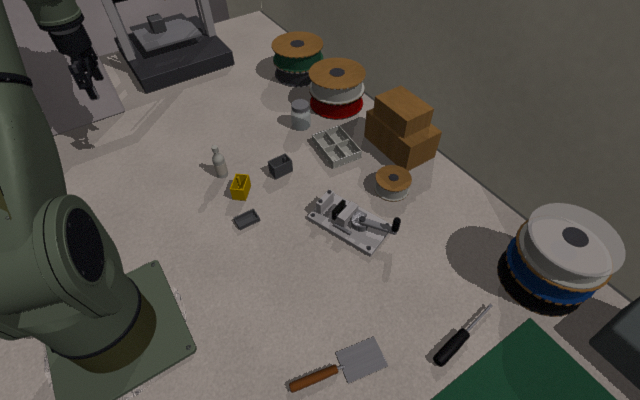

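Candidates in the top view are a grey tall box at (242,207), a yellow tall box at (243,249) and a shallow grey box at (276,260). The first fits the description (grey and tall). I'll check it in enlarged crops.

Run:
```python
from h import *
t=cv2.imread("pics/top0.png"); s=cv2.imread("pics/side0.png")
c=lambda im,x,y,w,h,k:cv2.convertScaleAbs(cv2.resize(im[y:y+h,x:x+w],None,fx=k,fy=k,interpolation=cv2.INTER_CUBIC),alpha=1.4)
a=c(t,280,155,100,70,8);b=c(s,295,180,115,80,7)
cv2.imwrite("pics/ct.png",a);cv2.imwrite("pics/cs.png",b)
cv2.imwrite("pics/ho.png",np.hstack([c(t,222,190,65,85,6),c(s,225,145,65,85,6)]))
```

```text
(no output)
```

View pics/ct.png

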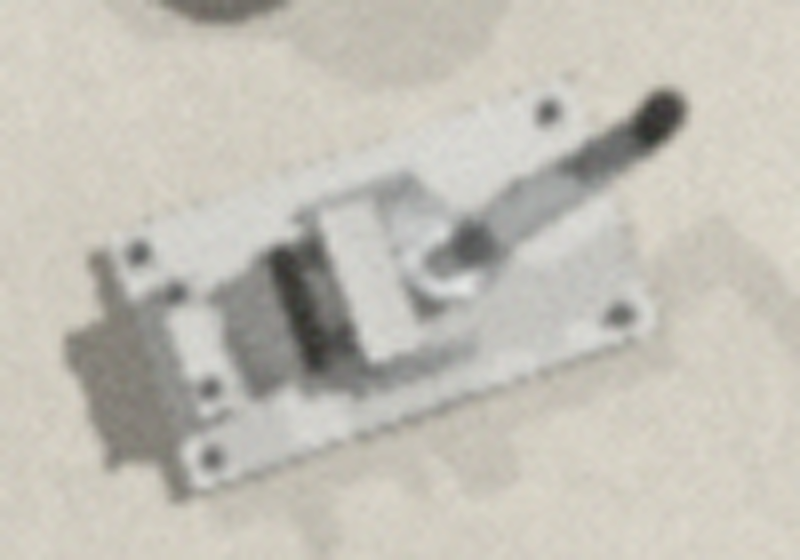

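View pics/cs.png

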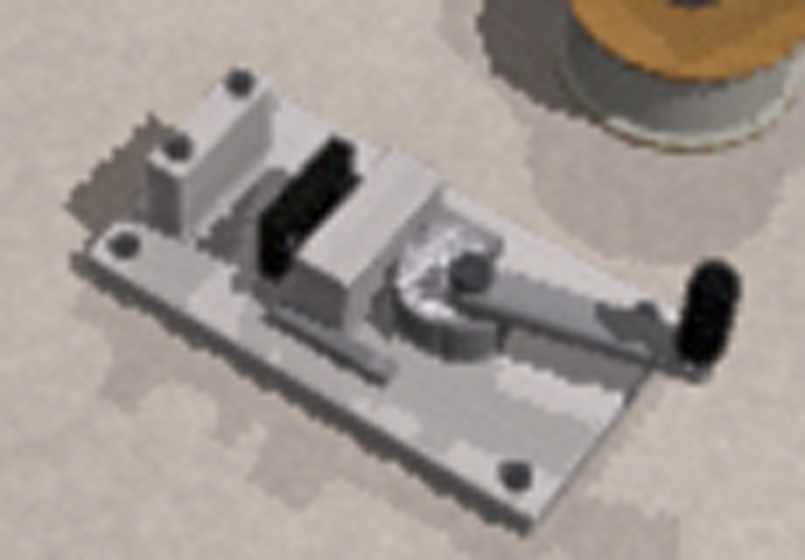

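View pics/ho.png

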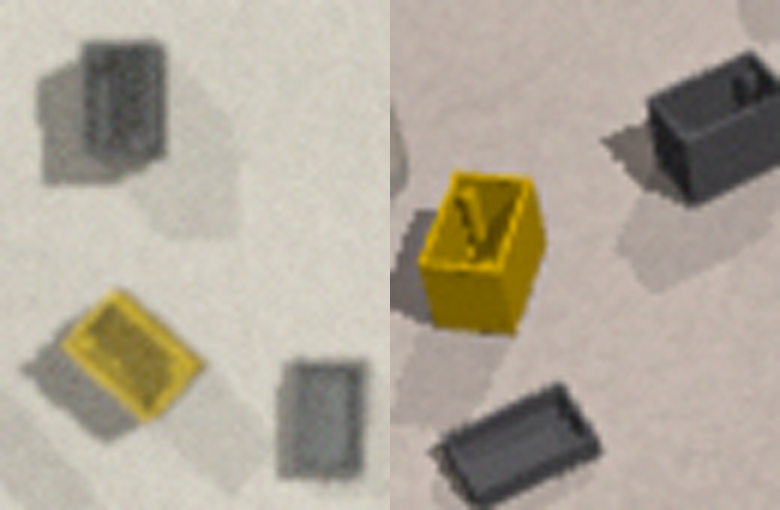

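```bash
cat >> h.py <<'E'
def tri(ut,us):
    o1,d1=ray("top",*ut);o2,d2=ray("side",*us)
    A=np.stack([d1,-d2],1); k=np.linalg.lstsq(A,o2-o1,rcond=None)[0]
    a,b=o1+k[0]*d1,o2+k[1]*d2
    return (a+b)/2,np.linalg.norm(a-b)
def dark(im,x,y,r=2):  # dark blob centroid near
    g=cv2.cvtColor(im,cv2.COLOR_BGR2GRAY).astype(float); x,y=int(round(x)),int(round(y))
    p=g[y-r:y+r+1,x-r:x+r+1]; w=np.clip(np.percentile(p,70)-p,0,None)
    Y,X=np.mgrid[y-r:y+r+1,x-r:x+r+1]; return (w*X).sum()/w.sum(),(w*Y).sum()/w.sum()
E
python3 - <<'E'
from h import *
t=cv2.imread("pics/top0.png"); s=cv2.imread("pics/side0.png")
T=lambda a,b:dark(t,(a+.5)/8-.5+280,(b+.5)/8-.5+155)
S=lambda a,b:dark(s,(a+.5)/7-.5+295,(b+.5)/7-.5+180)
H=[T(138,253),T(547,110),T(620,315),T(211,458)]
P=np.array([onz("top",*h,.015) for h in H]); print(P.round(4)); c=P.mean(0); print("ctr",c)
y=(P[0]-P[1]+P[3]-P[2]); x=(P[0]-P[3]+P[1]-P[2]); print("len",np.linalg.norm(y)/2,np.linalg.norm(x)/2,"yaw from y",np.degrees(np.arctan2(-y[0],y[1])),"from x",np.degrees(np.arctan2(x[1],x[0])))
for n,(a,b) in{"h3":(124,243),"h2":(515,475)}.items():print("side",n,onz("side",*S(a,b),.015).round(4))
for n,a in{"f1":(176,293),"f2":(210,388)}.items():print("fence top",onz("top",*T(*a),.055).round(4))
for n,a in{"f2":(176,148),"f1":(240,82)}.items():print("fence side",n,onz("side",*S(*a),.055).round(4))
print("handle top",onz("top",(663.5)/8-.5+280,(108.5)/8-.5+155,.089),"side",onz("side",712.5/7-.5+295,275/7-.5+180,.089))
# housing
for n,z in(("top",.045),("side",.045)):
    pass
E
```

```text
[[ 0.604   0.058   0.015 ]
 [ 0.6634 -0.1078  0.015 ]
 [ 0.5807 -0.1362  0.015 ]
 [ 0.5222  0.0273  0.015 ]]
ctr [ 0.59258902 -0.03967515  0.015     ]
len 0.17483139529281705 0.08737068400690393 yaw from y 19.692315305596935 from x 19.79068499639376
side h3 [0.5206 0.0281 0.015 ]
side h2 [ 0.58   -0.1363  0.015 ]
fence top [0.5835 0.0425 0.055 ]
fence top [0.5464 0.0292 0.055 ]
fence side f2 [0.5457 0.0297 0.055 ]
fence side f1 [0.583  0.0426 0.055 ]
handle top [ 0.65289315 -0.14407071  0.089     ] side [ 0.65053279 -0.14379263  0.089     ]
```

Run:
```python
from h import *
t=cv2.imread("pics/top0.png"); s=cv2.imread("pics/side0.png")
c=lambda im,x,y,w,h,k:cv2.convertScaleAbs(cv2.resize(im[y:y+h,x:x+w],None,fx=k,fy=k,interpolation=cv2.INTER_CUBIC),alpha=2.2)
cv2.imwrite("pics/ho2.png",np.hstack([c(t,228,190,30,36,13),c(s,264,148,30,36,13)]))
```

```text
(no output)
```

View pics/ho2.png

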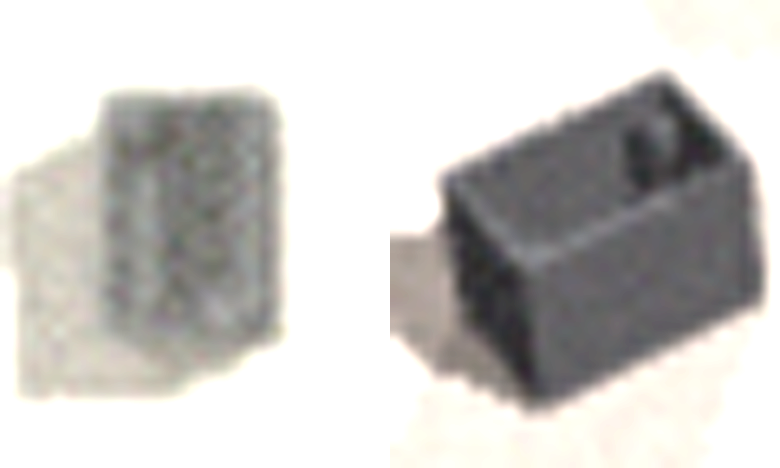

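Run:
```python
from h import *
f=lambda a,b,x0,y0,k=13:((a+.5)/k-.5+x0,(b+.5)/k-.5+y0)
P=np.array([onz("side",*f(a-390,b,264,148),.045) for a,b in((440,180),(662,71),(754,160),(528,263))]);print(P.round(4))
e=lambda i,j:(np.linalg.norm(P[i]-P[j]).round(4),np.degrees(np.arctan2(*(P[j]-P[i])[1::-1])).round(1))
print(e(0,1),e(3,2),e(0,3),e(1,2));print(P.mean(0))
B=[onz("side",*f(a-390,b,264,148),0) for a,b in((536,410),(763,300))];print("bottom",np.round(B,4))
T=[onz("top",*f(a,b,228,190),z) for a,b,z in((100,92,.045),(104,335,.045),(278,335,.0),(278,92,0.))];print("top",np.round(T,4))
print([proj("top",[*p[:2],.045])for p in P])
```

```text
[[0.5057 0.2452 0.045 ]
 [0.5643 0.2482 0.045 ]
 [0.5669 0.2115 0.045 ]
 [0.5094 0.2113 0.045 ]]
(np.float64(0.0587), np.float64(3.0)) (np.float64(0.0575), np.float64(0.2)) (np.float64(0.0341), np.float64(-83.8)) (np.float64(0.0369), np.float64(-86.0))
[0.53656508 0.2290613  0.045     ]
bottom [[ 0.506   0.2115 -0.    ]
 [ 0.5662  0.2127  0.    ]]
top [[0.5667 0.2488 0.045 ]
 [0.5084 0.2464 0.045 ]
 [0.5106 0.212  0.    ]
 [0.5712 0.2133 0.    ]]
[array([235.89954956, 216.17236688]), array([235.39156814, 197.38953579]), array([247.23636376, 196.64857914]), array([246.8775752 , 215.05217993])]
```

Top view: the grey tall housing is at (242,207), with its centre at about (0.538, 0.230) and a yaw of about 2°. Its rim comes out at about 58 x 36 mm, matching 60 x 38. The clamp centre is (0.592, -0.040), yaw 19.7°, with cam at about 1.81. Next I'll plan the move to the handle.

```bash
cat >> h.py <<'E'
C=np.array([.5922,-.0397]);YAW=np.radians(19.74)
X=np.array([np.cos(YAW),np.sin(YAW)]);Y=np.array([-X[1],X[0]])
PIV=C-.034*Y
def cl(x,y): return C+x*X+y*Y
def handle(cam): a=YAW+np.pi+cam; return PIV+.085*np.array([np.cos(a),np.sin(a)])
def st():
    s=arm.get_state(); M=R.from_rotvec(s["orientation"]).as_matrix()
    yaw=np.degrees(np.arctan2(M[1,0],M[0,0]))
    print("t %.2f pos %s yaw %.1f tilt %.2f F %s w %.3f q7 %.2f"%(s["t"],np.round(s["eef_pos"],4),yaw,np.degrees(np.arccos(-M[2,2])),np.round(s["wrist_force"],1),s["gripper_width"],s["q"][6]))
    return np.array(s["eef_pos"]),M,yaw
def plan(xyz,yaw,n,start=None):
    p,M,y0=st()
    if start is not None: p,y0=np.array(start[0]),start[1]
    dy=(yaw-y0+180)%360-180; w=-dy/n   # tool z down
    a=np.radians(y0)
    M=np.array([[np.cos(a),np.sin(a),0],[np.sin(a),-np.cos(a),0],[0,0,-1.]])
    S=np.zeros((3,3)); Mk=M.copy(); Q=R.from_euler("z",w,degrees=True).as_matrix()
    for k in range(n): S+=Mk; Mk=Mk@Q
    s=np.linalg.solve(S,np.asarray(xyz)-p)
    print(f"n={n} shift {s.round(4)} turn {w:.2f}")
E
python3 - <<'E'
from h import *
print(handle(1.81),handle(0),np.degrees(YAW)+180+104-90-180)
plan([*handle(1.81),.16],33.5,22)
E
```

```text
[ 0.65053061 -0.14262699] [ 0.52367861 -0.10041095] 33.74000000000001
t 0.10 pos [0.1878 0.5432 0.2449] yaw 70.9 tilt 0.06 F [-0.3  0.3 -0.4] w 0.995 q7 -0.08
n=22 shift [-0.0125  0.0362  0.0039] turn 1.70
```

Call:
drive_tool --moves '[-0.0125,0.0362,0.004,0,0,1.7,130,-0.0125,0.0362,0.004,0,0,1.7,130,-0.0125,0.0362,0.004,0,0,1.7,130,-0.0125,0.0362,0.004,0,0,1.7,130,-0.0125,0.0362,0.004,0,0,1.7,130,-0.0125,0.0362,0.004,0,0,1.7,130,-0.0125,0.0362,0.004,0,0,1.7,130,-0.0125,0.0362,0.004,0,0,1.7,130,-0.0125,0.0362,0.004,0,0,1.7,130,-0.0125,0.0362,0.004,0,0,1.7,130,-0.0125,0.0362,0.004,0,0,1.7,130]'

```text
t: 1.02
eef_pos: [0.4768, 0.2369, 0.2009]
orientation: [2.822, 1.381, -0.001]
wrist_force: [1.0, 0.7, -0.3]
gripper_width: 0.493
```

Call:
drive_tool --moves '[-0.0125,0.0362,0.004,0,0,1.7,130,-0.0125,0.0362,0.004,0,0,1.7,130,-0.0125,0.0362,0.004,0,0,1.7,130,-0.0125,0.0362,0.004,0,0,1.7,130,-0.0125,0.0362,0.004,0,0,1.7,130,-0.0125,0.0362,0.004,0,0,1.7,130,-0.0125,0.0362,0.004,0,0,1.7,130,-0.0125,0.0362,0.004,0,0,1.7,130,-0.0125,0.0362,0.004,0,0,1.7,130,-0.0125,0.0362,0.004,0,0,1.7,130,-0.0125,0.0362,0.004,0,0,1.7,130,0,0,0,0,0,0,130]'

```text
t: 2.02
eef_pos: [0.6506, -0.151, 0.1557]
orientation: [3.009, 0.891, -0.005]
wrist_force: [-1.1, -1.0, -0.7]
gripper_width: 0.492
```

Run:
```python
from h import *
plan([*handle(1.81),.071],33.5,4)
im=arm.get_image("side");cv2.imwrite("pics/s1.png",cv2.resize(im[100:300,250:500],None,fx=3,fy=3))
```

```text
t 2.02 pos [ 0.6506 -0.151   0.1557] yaw 33.0 tilt 0.27 F [-1.1 -1.  -0.7] w 0.492 q7 0.75
n=4 shift [ 0.0011 -0.0018  0.0212] turn -0.12
```

View pics/s1.png

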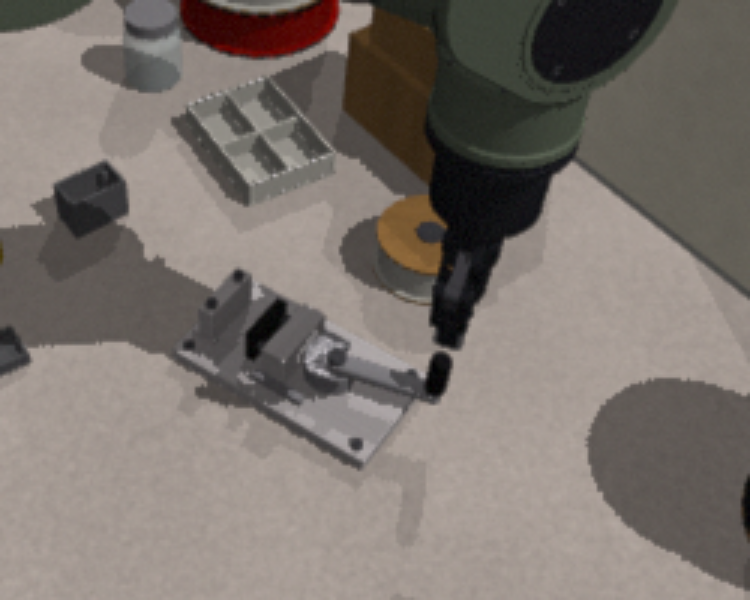

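The crop shows the gripper just above the handle, which is at (438,372). I'll re-read the state before descending.

Run:
```python
from h import *
plan([*handle(1.81),.071],33.7,4)
```

```text
t 2.07 pos [ 0.6505 -0.1468  0.156 ] yaw 33.2 tilt 0.14 F [-0.9  1.   0.4] w 0.497 q7 0.75
n=4 shift [ 0.0006 -0.0009  0.0212] turn -0.12
```

Call:
drive_tool --moves '[0,0,0.021,0,0,0,130,0,0,0.021,0,0,0,130,0,0,0.021,0,0,0,130,0,0,0.021,0,0,0,150,0,0,0,0,0,0,183,0,0,0,0,0,0,183,0,0,0,0,0,0,183]'

```text
t: 2.65
eef_pos: [0.6515, -0.1423, 0.0746]
orientation: [3.007, 0.907, 0.002]
wrist_force: [0.8, -0.0, -0.5]
gripper_width: 0.278
```

Run:
```python
from h import *
p,M,y=st(); print(handle(1.81))
plan([*handle(0.05),.071],33.7-np.degrees(1.76),15)
im=arm.get_image("side");cv2.imwrite("pics/s2.png",cv2.resize(im[180:280,330:430],None,fx=5,fy=5))
```

```text
t 2.65 pos [ 0.6515 -0.1423  0.0746] yaw 33.6 tilt 0.07 F [ 0.8 -0.  -0.5] w 0.278 q7 0.75
[ 0.65053061 -0.14262699]
t 2.65 pos [ 0.6515 -0.1423  0.0746] yaw 33.6 tilt 0.07 F [ 0.8 -0.  -0.5] w 0.278 q7 0.75
n=15 shift [-0.01   -0.0006  0.0002] turn 6.71
```

View pics/s2.png

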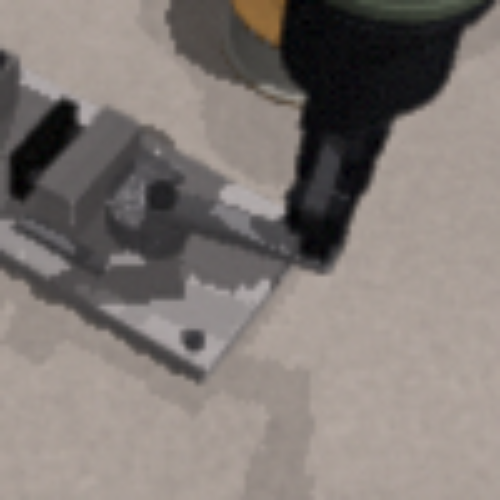

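The fingers straddle the handle at about (320,200) in the crop. Now I'll sweep it open.

Call:
drive_tool --moves '[-0.01,-0.0006,0,0,0,6.7,190,-0.01,-0.0006,0,0,0,6.7,190,-0.01,-0.0006,0,0,0,6.7,190,-0.01,-0.0006,0,0,0,6.7,190,-0.01,-0.0006,0,0,0,6.7,190,-0.01,-0.0006,0,0,0,6.7,190,-0.01,-0.0006,0,0,0,6.7,190,-0.01,-0.0006,0,0,0,6.7,190,-0.01,-0.0006,0,0,0,6.7,190,-0.01,-0.0006,0,0,0,6.7,190,-0.01,-0.0006,0,0,0,6.7,190,-0.01,-0.0006,0,0,0,6.7,190]'

```text
t: 3.7
eef_pos: [0.5421, -0.1297, 0.0749]
orientation: [-2.878, 1.258, -0.006]
wrist_force: [4.4, 0.2, 0.0]
gripper_width: 0.259
```

Call:
drive_tool --moves '[0,0,0,0,0,0,190,0,0,0,0,0,0,190]'

```text
t: 3.87
eef_pos: [0.5418, -0.1292, 0.0742]
orientation: [-2.885, 1.243, -0.002]
wrist_force: [0.4, -0.2, 0.4]
gripper_width: 0.254
```

Run:
```python
from h import *
p,M,y=st(); d=p[:2]-PIV; print("r",np.hypot(*d),"cam",np.arctan2(d[1],d[0])-YAW+np.pi)
plan([*handle(-0.06),.0735],33.7-np.degrees(1.81),4)
```

```text
t 3.87 pos [ 0.5418 -0.1292  0.0742] yaw -46.6 tilt 0.07 F [ 0.4 -0.2  0.4] w 0.254 q7 -0.18
r 0.08448628583567523 cam 0.40452299315973095
t 3.87 pos [ 0.5418 -0.1292  0.0742] yaw -46.6 tilt 0.07 F [ 0.4 -0.2  0.4] w 0.254 q7 -0.18
n=4 shift [-0.0098 -0.0007  0.0002] turn 5.85
```

Call:
drive_tool --moves '[-0.01,-0.0007,0,0,0,5.8,190,-0.01,-0.0007,0,0,0,5.8,190,-0.01,-0.0007,0,0,0,5.8,190,-0.004,0,0,0,0,3,190,0,0,0,0,0,0,190]'

```text
t: 4.28
eef_pos: [0.524, -0.1011, 0.0739]
orientation: [-2.616, 1.738, -0.004]
wrist_force: [1.3, 0.3, -0.9]
gripper_width: 0.254
```

Call:
drive_tool --moves '[-0.002,0,0,0,0,0,190,0,0,0,0,0,0,190]'

```text
t: 4.45
eef_pos: [0.5238, -0.1007, 0.074]
orientation: [2.619, -1.735, 0.007]
wrist_force: [6.9, -9.8, -2.4]
gripper_width: 0.255
```

```bash
cat >> h.py <<'E'
def cam():
    p,M,y=st(); d=p[:2]-PIV; print("r %.4f cam %.3f"%(np.hypot(*d),np.arctan2(d[1],d[0])-YAW+np.pi))
E
python3 -c "
from h import *
cam()"
```

```text
t 4.45 pos [ 0.5238 -0.1007  0.074 ] yaw -67.1 tilt 0.26 F [ 6.9 -9.8 -2.4] w 0.255 q7 -0.42
r 0.0850 cam 0.004
```

Call:
drive_tool --moves '[-0.0015,0,0,0,0,0,190,0,0,0,0,0,0,190]'

```text
t: 4.62
eef_pos: [0.5237, -0.1005, 0.074]
orientation: [2.617, -1.736, 0.01]
wrist_force: [9.9, -15.8, -5.2]
gripper_width: 0.255
```

```bash
python3 -c "
from h import *
cam()"
```

```text
t 4.62 pos [ 0.5237 -0.1005  0.074 ] yaw -67.1 tilt 0.38 F [  9.9 -15.8  -5.2] w 0.255 q7 -0.42
r 0.0850 cam 0.002
```

The lever is firmly on its stop: force rose from 12 to 19 N with no motion. Back off, release, rise.

Call:
drive_tool --moves '[0.003,0,0,0,0,0,190,0.001,0,0,0,0,0,130,0,0,0,0,0,0,130,0,0,-0.02,0,0,0,100,0,0,-0.035,0,0,0,60,0,0,-0.035,0,0,0,0]'

```text
t: 5.12
eef_pos: [0.5225, -0.1012, 0.1641]
orientation: [2.616, -1.737, -0.004]
wrist_force: [1.0, 0.8, -0.0]
gripper_width: 0.87
```

Run:
```python
from h import *
plan([.538,.230,.16],2,16)
```

```text
t 5.12 pos [ 0.5225 -0.1012  0.1641] yaw -67.2 tilt 0.14 F [ 1.   0.8 -0. ] w 0.870 q7 -0.50
n=16 shift [-0.0117 -0.0187  0.0003] turn -4.32
```

Call:
drive_tool --moves '[-0.0117,-0.0187,0,0,0,-4.32,0,-0.0117,-0.0187,0,0,0,-4.32,0,-0.0117,-0.0187,0,0,0,-4.32,0,-0.0117,-0.0187,0,0,0,-4.32,0,-0.0117,-0.0187,0,0,0,-4.32,0,-0.0117,-0.0187,0,0,0,-4.32,0,-0.0117,-0.0187,0,0,0,-4.32,0,-0.0117,-0.0187,0,0,0,-4.32,0,-0.0117,-0.0187,0,0,0,-4.32,0,-0.0117,-0.0187,0,0,0,-4.32,0,-0.0117,-0.0187,0,0,0,-4.32,0,-0.0117,-0.0187,0,0,0,-4.32,0]'

```text
t: 6.12
eef_pos: [0.5738, 0.1506, 0.1633]
orientation: [3.114, -0.413, -0.001]
wrist_force: [0.9, 0.1, 0.0]
gripper_width: 0.997
```

Call:
drive_tool --moves '[-0.0117,-0.0187,0,0,0,-4.32,0,-0.0117,-0.0187,0,0,0,-4.32,0,-0.0117,-0.0187,0,0,0,-4.32,0,-0.0117,-0.0187,0,0,0,-4.32,0,0,0,0,0,0,0,0,0,0,0,0,0,0,0]'

```text
t: 6.62
eef_pos: [0.5391, 0.2312, 0.1634]
orientation: [-3.141, -0.055, 0.001]
wrist_force: [-0.0, -0.6, -0.2]
gripper_width: 1.001
```

Run:
```python
from h import *
plan([.538,.230,.10],2,2)
for n,(x,y,w,h,k) in {"top":(280,155,100,70,8),"side":(250,140,160,120,5)}.items():
    im=np.array(arm.get_image(n)); cv2.imwrite(f"pics/{n}3.png",im)
    cv2.imwrite(f"pics/{n}3c.png",cv2.convertScaleAbs(cv2.resize(im[y:y+h,x:x+w],None,fx=k,fy=k,interpolation=cv2.INTER_CUBIC),alpha=1.5))
```

```text
t 6.62 pos [0.5391 0.2312 0.1634] yaw 2.0 tilt 0.03 F [-0.  -0.6 -0.2] w 1.001 q7 -0.18
n=2 shift [-0.0005  0.0006  0.0317] turn 0.01
```

View pics/top3c.png

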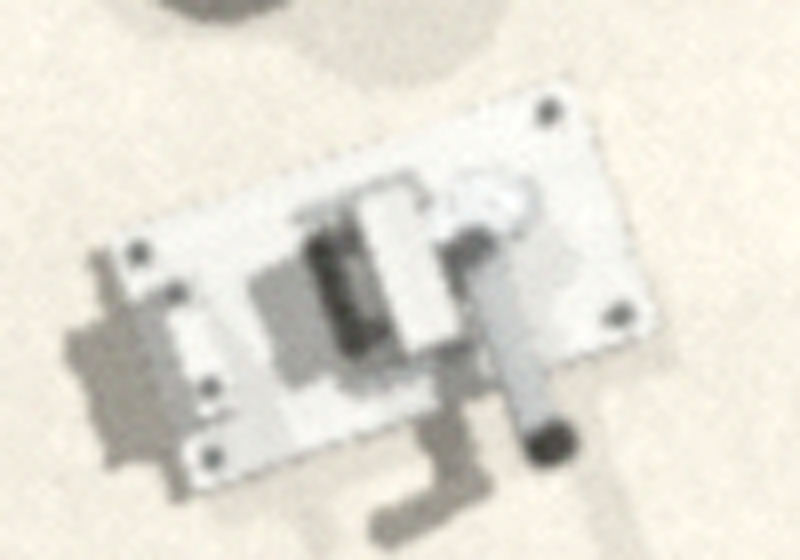

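View pics/side3c.png

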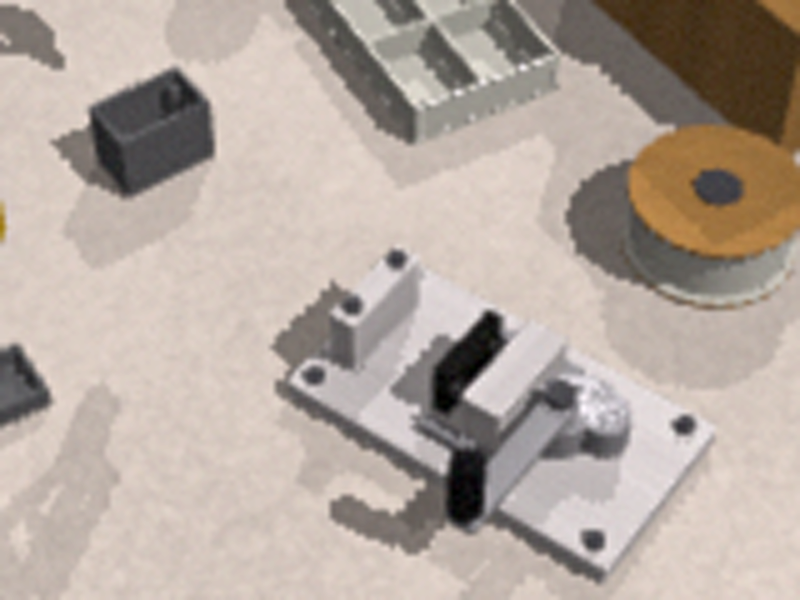

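The lever lies square to the clamp, handle at (550,443) in the top crop. The pad is clear of the fence. Now to measure the pad face and the fence face.

Run:
```python
from h import *
toC=lambda p:(round(float((p[:2]-C)@X),4),round(float((p[:2]-C)@Y),4))
for n,ctr in (("top",None),("side",None)):
    im=cv2.imread(f"pics/{n}3.png"); g=cv2.cvtColor(im,cv2.COLOR_BGR2GRAY).astype(np.float32)
    # sample brightness profile along clamp y at plane z for several clamp x
    for nm,z in (("pad",.050),("fence",.055)):
        ys=np.arange(-.01,.10,.0005); out=[]
        for x in (-.018,-.012,-.006,.006,.012,.018):
            uv=np.array([proj(n,[*cl(x,y),z]) for y in ys],np.float32)
            out.append(cv2.remap(g,uv[:,:1].copy(),uv[:,1:].copy(),cv2.INTER_LINEAR).ravel())
        m=np.mean(out,0); print(n,nm); print(" ".join(f"{int(round(y*1e3*10))/10}:{v:.0f}" for y,v in zip(ys[::4],m[::4])))
    print("handle",)
```

```text
top pad
-10.0:160 -8.0:161 -6.0:162 -4.0:163 -2.0:161 0.0:151 2.0:130 4.0:105 6.0:90 8.0:85 10.0:85 12.0:80 14.0:72 16.0:61 18.0:53 20.0:48 22.0:49 24.0:58 26.0:75 28.0:93 30.0:106 32.0:112 34.0:113 36.0:114 38.0:114 40.0:114 42.0:114 44.0:115 46.0:116 48.0:118 50.0:124 52.0:136 54.0:150 56.0:157 58.0:159 60.0:158 62.0:157 64.0:156 66.0:154 68.0:153 70.0:153 72.0:154 74.0:151 76.0:145 78.0:140 80.0:139 82.0:140 84.0:140 86.0:131 88.0:121 90.0:115 92.0:114 94.0:113 96.0:112 98.0:108
top fence
-10.0:160 -8.0:161 -6.0:162 -4.0:163 -2.0:161 0.0:154 2.0:134 4.0:109 6.0:92 8.0:85 10.0:85 12.0:82 14.0:74 16.0:64 18.0:54 20.0:49 22.0:49 24.0:57 26.0:72 28.0:91 30.0:105 32.0:112 34.0:113 36.0:114 38.0:115 40.0:115 42.0:115 44.0:115 46.0:117 48.0:118 50.0:124 52.0:136 54.0:149 56.0:157 58.0:159 60.0:158 62.0:157 64.0:156 66.0:154 68.0:153 70.0:153 72.0:154 74.0:151 76.0:145 78.0:140 80.0:139 82.0:139 84.0:140 86.0:131 88.0:121 90.0:115 92.0:114 94.0:113 96.0:112 98.0:108
handleTraceback (most recent call last):
  File "<stdin>", line 9, in <module>
  File "h.py", line 11, in proj
    K,Rm,t=cal(n); q=K@(Rm@np.asarray(p,float)+t); return q[:2]/q[2]
           ~~~^^^
  File "h.py", line 5, in cal
    c=arm.get_calibration(n); return np.array(c["intrinsics"],float),R.from_rotvec(np.ravel(c["rvec"])).as_matrix(),np.ravel(c["tvec"])
ValueError: time passes only in moves, steps and waits
```

```bash
sed -i '1i import functools' h.py; sed -i 's/^def cal(n)/@functools.lru_cache(None)\ndef cal(n)/' h.py
python3 - <<'E'
from h import *
for n,nm,z,xs in (("side","pad",.050,(-.016,-.01,-.004,.004,.01)),("side","jaw",.052,(-.02,-.01,0,.01,.02)),("top","jaw",.052,(-.02,-.01,0,.01,.02)),("side","fence",.055,(-.01,-.005,0,.005,.01)),("top","fence",.055,(-.01,-.005,0,.005,.01))):
    im=cv2.imread(f"pics/{n}3.png"); g=cv2.cvtColor(im,cv2.COLOR_BGR2GRAY).astype(np.float32)
    ys=np.arange(-.03,.10,.0005); out=[]
    for x in xs:
            uv=np.array([proj(n,[*cl(x,y),z]) for y in ys],np.float32)
            out.append(cv2.remap(g,uv[:,:1].copy(),uv[:,1:].copy(),cv2.INTER_LINEAR).ravel())
    m=np.mean(out,0); print(n,nm); print(" ".join(f"{int(round(y*1e3))}:{v:.0f}" for y,v in zip(ys[::4],m[::4])))
E
```

```text
side pad
-30:72 -28:74 -26:84 -24:94 -22:106 -20:127 -18:137 -16:138 -14:138 -12:138 -10:138 -8:139 -6:141 -4:143 -2:143 0:140 2:110 4:59 6:23 8:15 10:13 12:12 14:14 16:17 18:16 20:17 22:28 24:63 26:99 28:114 30:112 32:113 34:124 36:135 38:139 40:141 42:141 44:141 46:139 48:137 50:136 52:132 54:125 56:115 58:107 60:102 62:101 64:101 66:102 68:102 70:103 72:113 74:129 76:137 78:133 80:123 82:119 84:115 86:117 88:120 90:117 92:117 94:120 96:119 98:120
side jaw
-30:84 -28:86 -26:94 -24:98 -22:114 -20:133 -18:138 -16:138 -14:138 -12:137 -10:138 -8:140 -6:142 -4:143 -2:143 0:136 2:101 4:63 6:46 8:42 10:38 12:32 14:27 16:22 18:22 20:25 22:44 24:85 26:113 28:119 30:119 32:121 34:127 36:137 38:141 40:142 42:142 44:141 46:139 48:137 50:135 52:132 54:126 56:119 58:115 60:111 62:109 64:106 66:105 68:104 70:107 72:120 74:133 76:124 78:112 80:104 82:100 84:100 86:110 88:114 90:118 92:122 94:122 96:122 98:124
top jaw
-30:121 -28:117 -26:115 -24:118 -22:131 -20:146 -18:157 -16:159 -14:160 -12:159 -10:160 -8:160 -6:162 -4:162 -2:160 0:149 2:129 4:106 6:89 8:85 10:84 12:84 14:74 16:64 18:56 20:51 22:
[... 483 characters left out ...]
30 32:134 34:138 36:141 38:142 40:142 42:142 44:141 46:142 48:140 50:137 52:129 54:121 56:112 58:108 60:103 62:102 64:101 66:101 68:104 70:116 72:134 74:141 76:142 78:141 80:141 82:140 84:141 86:138 88:135 90:134 92:134 94:135 96:135 98:135
top fence
-30:107 -28:106 -26:107 -24:112 -22:126 -20:143 -18:155 -16:159 -14:160 -12:160 -10:160 -8:161 -6:162 -4:163 -2:161 0:153 2:134 4:113 6:100 8:97 10:98 12:95 14:82 16:68 18:57 20:50 22:48 24:56 26:71 28:91 30:105 32:110 34:111 36:112 38:111 40:110 42:110 44:110 46:111 48:113 50:120 52:134 54:149 56:158 58:160 60:159 62:157 64:156 66:153 68:153 70:154 72:157 74:161 76:163 78:163 80:164 82:163 84:156 86:143 88:127 90:117 92:114 94:114 96:111 98:107
```

The two views agree: pad front is at clamp y ≈ 24.5 mm (side 24.1, top 25.3 after correcting for the visible face, jaw + 22 = 24.5). The fence face is at ≈ 70.6 mm. That makes the gap ≈ 46 mm, within the stated 45–50, and the housing goes at y = 47.5. Now I'll grasp it.

Call:
drive_tool --moves '[-0.001,0.001,0.035,0,0,0,0,0,0,0.035,0,0,0,0,0,0,0.035,0,0,0,0,0,0,0.03,0,0,0,0,0,0,0.009,0,0,0,0,0,0,0,0,0,0,0,0,0,0,0,0,0,90,0,0,0,0,0,0,110,0,0,0,0,0,0,110,0,0,0,0,0,0,110]'

```text
t: 7.55
eef_pos: [0.5396, 0.2294, 0.0214]
orientation: [-3.14, -0.05, -0.004]
wrist_force: [-1.4, -0.9, 9.3]
gripper_width: 0.694
```

Run:
```python
from h import *
st()
im=np.array(arm.get_image("side")); cv2.imwrite(f"pics/s4c.png",cv2.resize(im[80:220,220:340],None,fx=4,fy=4))
```

```text
t 7.55 pos [0.5396 0.2294 0.0214] yaw 1.8 tilt 0.16 F [-1.4 -0.9  9.3] w 0.694 q7 -0.13
```

View pics/s4c.png

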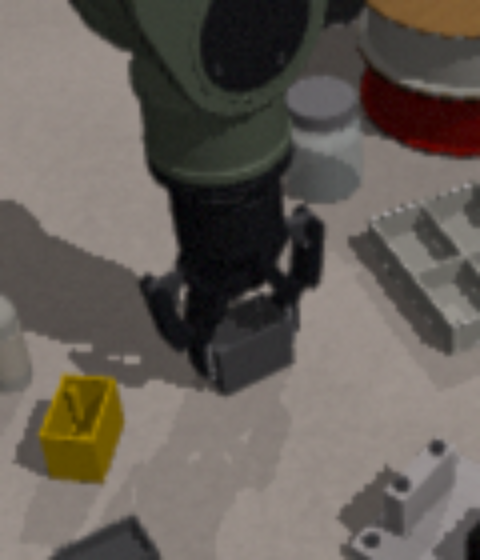

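The housing is gripped at 59 mm. Lift and carry.

Call:
drive_tool --moves '[0,0,-0.004,0,0,0,110,0,0,-0.015,0,0,0,110,0,0,-0.03,0,0,0,110,0,0,-0.035,0,0,0,110,0,0,-0.027,0,0,0,110,0,0,0,0,0,0,110]'

```text
t: 8.1
eef_pos: [0.5406, 0.2299, 0.1366]
orientation: [-3.138, -0.051, -0.012]
wrist_force: [-0.3, 0.2, 0.9]
gripper_width: 0.694
```

Run:
```python
from h import *
print(cl(0,.0475))
plan([*cl(0,.0475),.13],19.74,11)
im=np.array(arm.get_image("side")); cv2.imwrite(f"pics/s5c.png",cv2.convertScaleAbs(cv2.resize(im[60:200,220:340],None,fx=4,fy=4),alpha=1.5))
```

```text
[0.57615676 0.00500866]
t 8.10 pos [0.5406 0.2299 0.1366] yaw 1.8 tilt 0.46 F [-0.3  0.2  0.9] w 0.694 q7 -0.16
n=11 shift [-0.0004  0.0208  0.0006] turn -1.63
```

View pics/s5c.png

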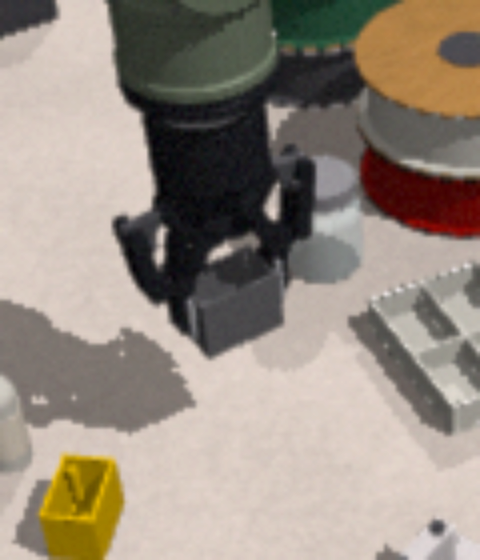

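The housing hangs level in the jaws. Carrying it over the clamp.

Call:
drive_tool --moves '[-0.0004,0.0208,0,0,0,-1.63,110,-0.0004,0.0208,0,0,0,-1.63,110,-0.0004,0.0208,0,0,0,-1.63,110,-0.0004,0.0208,0,0,0,-1.63,110,-0.0004,0.0208,0,0,0,-1.63,110,-0.0004,0.0208,0,0,0,-1.63,110,-0.0004,0.0208,0,0,0,-1.63,110,-0.0004,0.0208,0,0,0,-1.63,110,-0.0004,0.0208,0,0,0,-1.63,110,-0.0004,0.0208,0,0,0,-1.63,110,-0.0004,0.0208,0,0,0,-1.63,110,0,0,0,0,0,0,110]'

```text
t: 9.15
eef_pos: [0.5744, -0.0005, 0.1304]
orientation: [3.093, 0.535, 0.0]
wrist_force: [-0.9, -1.1, -0.2]
gripper_width: 0.69
```

Call:
drive_tool --moves '[0,0,0,0,0,0,110,0,0,0,0,0,0,110]'

```text
t: 9.32
eef_pos: [0.5736, 0.0047, 0.1303]
orientation: [-3.094, -0.539, 0.0]
wrist_force: [0.2, 0.1, -0.9]
gripper_width: 0.694
```

Run:
```python
from h import *
print(cl(0,.0475))
plan([*cl(0,.0475),.13],19.74,1)
im=np.array(arm.get_image("side")); cv2.imwrite("pics/s6.png",im);cv2.imwrite(f"pics/s6c.png",cv2.convertScaleAbs(cv2.resize(im[120:270,280:420],None,fx=5,fy=4),alpha=1.8))
```

```text
[0.57615676 0.00500866]
t 9.32 pos [0.5736 0.0047 0.1303] yaw 19.8 tilt 0.03 F [ 0.2  0.1 -0.9] w 0.694 q7 0.38
n=1 shift [0.0025 0.0006 0.0003] turn 0.04
```

View pics/s6c.png

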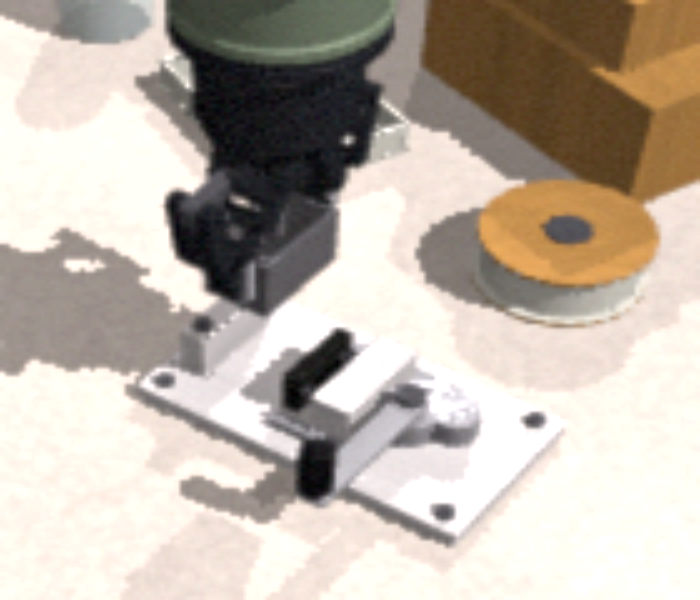

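Run:
```python
from h import *
for a,b,z in((262,312,.1095),(335,262,.1095),(259,262,.1545),(335,206,.1545)):
    p=onz("side",a/5-.4+280,b/4-.4+120,z)[:2]; print(((p-C)@X).round(4),((p-C)@Y).round(4))
```

```text
-0.0313 0.0343
0.0235 0.029
-0.0324 0.0357
0.0263 0.033
```

Run:
```python
from h import *
im=np.array(arm.get_image("top")); cv2.imwrite("pics/t6.png",im)
cv2.imwrite("pics/t6c.png",cv2.convertScaleAbs(cv2.resize(im[150:225,270:370],None,fx=8,fy=8,interpolation=cv2.INTER_CUBIC),alpha=1.6))
g=cv2.cvtColor(cv2.imread("pics/s6.png"),cv2.COLOR_BGR2GRAY)
big=cv2.resize(g[165:205,310:352],None,fx=16,fy=14,interpolation=cv2.INTER_CUBIC); cv2.imwrite("pics/s6z.png",cv2.convertScaleAbs(big,alpha=2.2))
```

```text
(no output)
```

View pics/s6z.png

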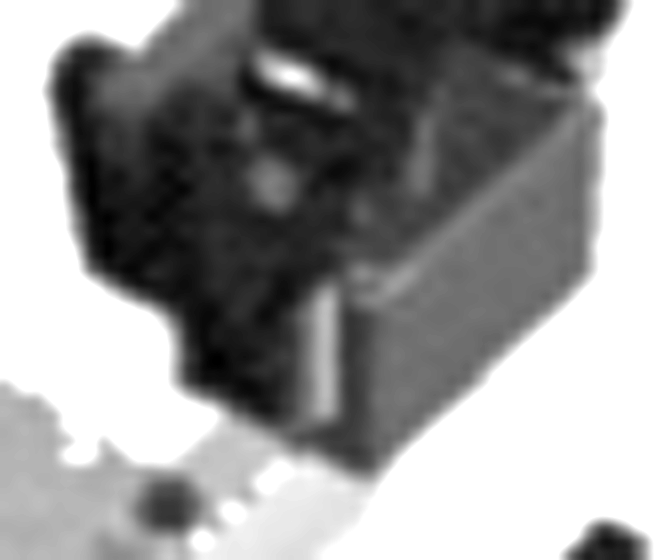

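View pics/t6c.png

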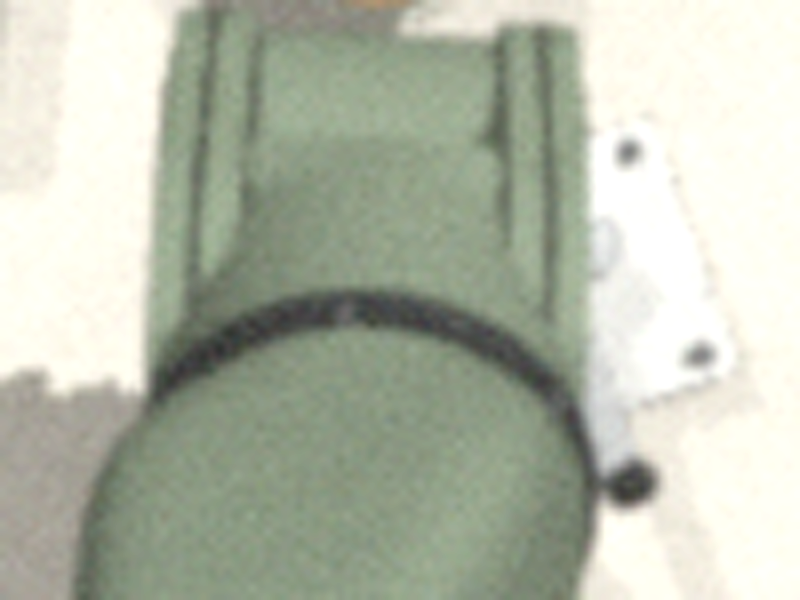

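Run:
```python
from h import *
P=lambda a,b:((a+.5)/16-.5+310,(b+.5)/14-.5+165)
for dz in (-.004,0,.004):
  for a,b,z in((371,475,.1095),(592,272,.1095),(368,298,.1545),(597,102,.1545)):
    p=onz("side",*P(a,b),z+dz)[:2]; print(dz,((p-C)@X).round(4),((p-C)@Y).round(4))
print(st()[0])
```

```text
-0.004 -0.0297 0.0332
-0.004 0.0297 0.0332
-0.004 -0.0297 0.0344
-0.004 0.0279 0.0332
0 -0.0325 0.0313
0 0.0266 0.0313
0 -0.0327 0.0323
0 0.0246 0.0311
0.004 -0.0353 0.0293
0.004 0.0234 0.0293
0.004 -0.0356 0.0302
0.004 0.0213 0.029
t 9.42 pos [0.5736 0.0051 0.1303] yaw 19.8 tilt 0.03 F [-0.8  0.1 -1. ] w 0.689 q7 0.38
[0.57362874 0.00510315 0.13029056]
```

Call:
drive_tool --moves '[0.0025,0.0025,0.01,0,0,0,110,0,0,0.025,0,0,0,110,0,0,0.012,0,0,0,110,0,0,0,0,0,0,110,0,0,0,0,0,0,110]'

```text
t: 9.83
eef_pos: [0.5768, 0.0027, 0.0829]
orientation: [-3.095, -0.54, 0.002]
wrist_force: [0.2, -0.7, 0.0]
gripper_width: 0.696
```

Run:
```python
from h import *
p=st()[0]; print((p[:2]-C)@X,(p[:2]-C)@Y)
im=np.array(arm.get_image("side")); cv2.imwrite("pics/s7.png",im)
cv2.imwrite("pics/s7z.png",cv2.convertScaleAbs(cv2.resize(im[175:225,310:360],None,fx=12,fy=12,interpolation=cv2.INTER_CUBIC),alpha=2.2))
```

```text
t 9.83 pos [0.5768 0.0027 0.0829] yaw 19.8 tilt 0.08 F [ 0.2 -0.7  0. ] w 0.696 q7 0.39
-0.0001558601604158133 0.04511476178132504
```

View pics/s7z.png

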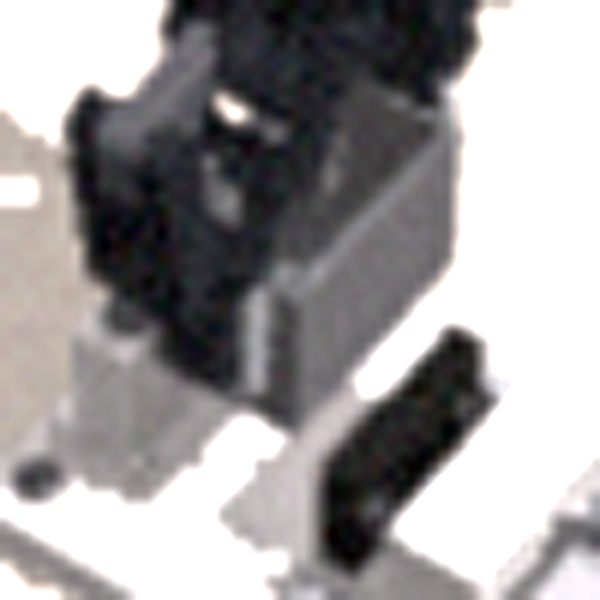

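Run:
```python
from h import *
P=lambda a,b:((a+.5)/12-.5+310,(b+.5)/12-.5+175)
zb=.0829-.0209
for a,b,z in((296,432,zb),(450,262,zb),(295,288,zb+.045),(453,118,zb+.045),(322,488,.05),(455,330,.05)):
    p=onz("side",*P(a,b),z)[:2]; print(((p-C)@X).round(4),((p-C)@Y).round(4))
```

```text
-0.0296 0.0281
0.0283 0.0287
-0.0289 0.0296
0.0285 0.0302
-0.0308 0.0203
0.0217 0.0223
```

The housing's near face is at y ≈ 29 mm, which puts its centre at ≈ 48, x ≈ 0, square to the clamp and clear of the pad. Lowering.

Call:
drive_tool --moves '[0,0,0.014,0,0,0,110,0,0,0.014,0,0,0,110,0,0,0.01,0,0,0,110,0,0,0.004,0,0,0,110,0,0,0,0,0,0,110,0,0,0,0,0,0,110]'

```text
t: 10.38
eef_pos: [0.5773, 0.0025, 0.0419]
orientation: [3.095, 0.54, 0.001]
wrist_force: [-0.7, 0.1, -0.8]
gripper_width: 0.694
```

Call:
drive_tool --moves '[0,0,0.001,0,0,0,110,0,0,0.001,0,0,0,110,0,0,0.001,0,0,0,110,0,0,0,0,0,0,110]'

```text
t: 10.72
eef_pos: [0.5771, 0.0026, 0.0383]
orientation: [3.095, 0.54, 0.0]
wrist_force: [-0.5, 0.1, 0.0]
gripper_width: 0.693
```

Call:
drive_tool --moves '[0,0,0.001,0,0,0,110,0,0,0,0,0,0,110]'

```text
t: 10.88
eef_pos: [0.577, 0.0025, 0.0372]
orientation: [3.095, 0.54, -0.0]
wrist_force: [-0.5, -0.2, -0.7]
gripper_width: 0.694
```

Call:
drive_tool --moves '[0,0,0.0007,0,0,0,110,0,0,0,0,0,0,110]'

```text
t: 11.05
eef_pos: [0.5771, 0.0026, 0.0366]
orientation: [3.095, 0.54, -0.0]
wrist_force: [0.2, 0.5, -1.6]
gripper_width: 0.693
```

Call:
drive_tool --moves '[0,0,0.0007,0,0,0,110,0,0,0,0,0,0,110]'

```text
t: 11.22
eef_pos: [0.5771, 0.0025, 0.0364]
orientation: [3.095, 0.539, 0.0]
wrist_force: [-3.7, 0.3, 11.6]
gripper_width: 0.695
```

The housing touched the bed at z 0.0364, as predicted. Ease off a hair, open and rise.

Call:
drive_tool --moves '[0,0,-0.0004,0,0,0,110,0,0,0,0,0,0,60,0,0,0,0,0,0,30,0,0,0,0,0,0,0,0,0,0,0,0,0,0,0,0,-0.02,0,0,0,0,0,0,-0.035,0,0,0,0,0,0,-0.035,0,0,0,0,0,0,-0.035,0,0,0,60]'

```text
t: 11.97
eef_pos: [0.5767, 0.0025, 0.1628]
orientation: [3.095, 0.539, -0.001]
wrist_force: [0.5, 0.9, 0.6]
gripper_width: 0.882
```

Run:
```python
from h import *
plan([*handle(0),.165],-69,10)
im=np.array(arm.get_image("side")); cv2.imwrite("pics/s8.png",im)
cv2.imwrite("pics/s8z.png",cv2.convertScaleAbs(cv2.resize(im[185:250,310:390],None,fx=10,fy=9,interpolation=cv2.INTER_CUBIC),alpha=1.9))
```

```text
t 11.97 pos [0.5767 0.0025 0.1628] yaw 19.8 tilt 0.03 F [0.5 0.9 0.6] w 0.882 q7 0.38
n=10 shift [-0.0016  0.0127 -0.0002] turn 8.88
```

View pics/s8z.png

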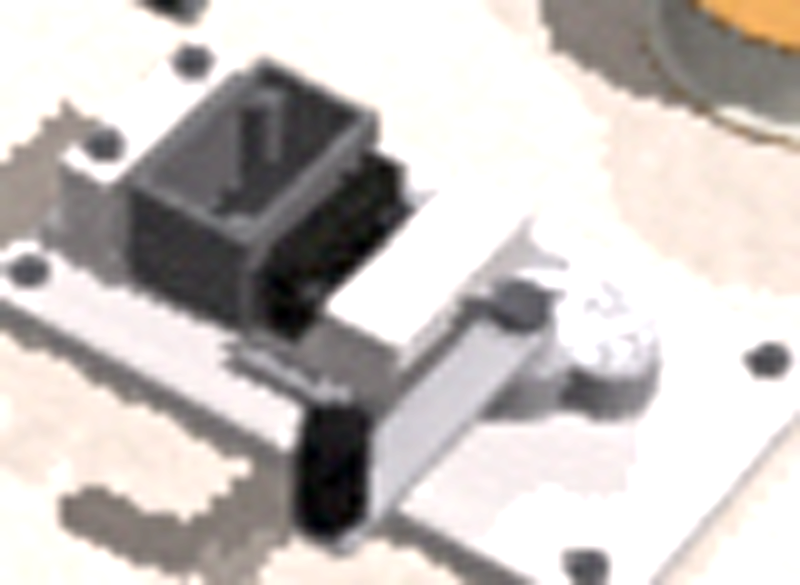

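The housing stands upright between the fence and pad, long sides facing them and clear of both. Next, back to the handle.

Run:
```python
from h import *
plan([*handle(0.023),.165],-68.5,13)
P=lambda a,b:((a+.5)/10-.5+310,(b+.5)/9-.5+185)
for a,b in((130,185),(262,60),(380,118),(245,238)):
    p=onz("side",*P(a,b),.06)[:2]; print(((p-C)@X).round(4),((p-C)@Y).round(4))
```

```text
t 12.02 pos [0.579  0.0024 0.1691] yaw 19.8 tilt 0.42 F [ 2.4  0.1 10.5] w 0.805 q7 0.38
n=13 shift [-0.0012  0.01    0.0003] turn 6.79
-0.0315 0.0634
0.027 0.0637
0.0269 0.026
-0.0297 0.0285
```

Call:
drive_tool --moves '[-0.0012,0.01,0,0,0,6.79,130,-0.0012,0.01,0,0,0,6.79,130,-0.0012,0.01,0,0,0,6.79,130,-0.0012,0.01,0,0,0,6.79,130,-0.0012,0.01,0,0,0,6.79,130,-0.0012,0.01,0,0,0,6.79,130,-0.0012,0.01,0,0,0,6.79,130,-0.0012,0.01,0,0,0,6.79,130,-0.0012,0.01,0,0,0,6.79,130,-0.0012,0.01,0,0,0,6.79,130,-0.0012,0.01,0,0,0,6.79,130,-0.0012,0.01,0,0,0,6.79,130]'

```text
t: 13.02
eef_pos: [0.5309, -0.099, 0.1613]
orientation: [2.692, -1.619, 0.0]
wrist_force: [0.7, 0.8, 0.5]
gripper_width: 0.488
```

Call:
drive_tool --moves '[-0.0012,0.01,0,0,0,6.79,130,0,0,0,0,0,0,130,0,0,0,0,0,0,130]'

```text
t: 13.27
eef_pos: [0.522, -0.102, 0.1613]
orientation: [2.6, -1.763, 0.0]
wrist_force: [-0.1, 0.4, -0.3]
gripper_width: 0.493
```

Run:
```python
from h import *
cam()
plan([*handle(0.023),.074],-68.5,5)
im=np.array(arm.get_image("side"))
cv2.imwrite("pics/s9z.png",cv2.convertScaleAbs(cv2.resize(im[150:250,310:410],None,fx=6,fy=6,interpolation=cv2.INTER_CUBIC),alpha=1.9))
```

```text
t 13.27 pos [ 0.522  -0.102   0.1613] yaw -68.3 tilt 0.01 F [-0.1  0.4 -0.3] w 0.493 q7 -0.52
r 0.0871 cam 0.011
t 13.27 pos [ 0.522  -0.102   0.1613] yaw -68.3 tilt 0.01 F [-0.1  0.4 -0.3] w 0.493 q7 -0.52
n=5 shift [ 0.0002 -0.0004  0.0175] turn 0.04
```

View pics/s9z.png

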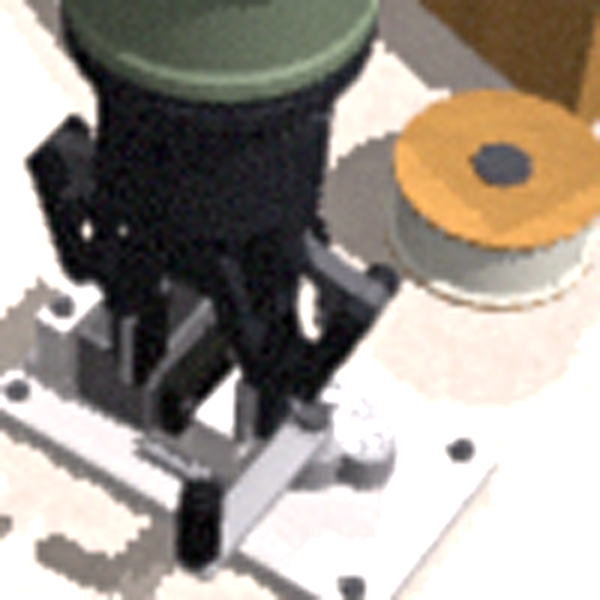

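Call:
drive_tool --moves '[0.0002,-0.0004,0.0175,0,0,0,130,0.0002,-0.0004,0.0175,0,0,0,130,0.0002,-0.0004,0.0175,0,0,0,130,0,-0.0004,0.0175,0,0,0,130,0,-0.0004,0.0175,0,0,0,130,0,0,0,0,0,0,190,0,0,0,0,0,0,190,0,0,0,0,0,0,190]'

```text
t: 13.98
eef_pos: [0.5244, -0.1021, 0.0747]
orientation: [-2.598, 1.766, -0.001]
wrist_force: [-0.3, -0.2, 0.8]
gripper_width: 0.256
```

Run:
```python
from h import *
cam()
plan([*handle(0.62),.074],-68.5+np.degrees(.6),8)
```

```text
t 13.98 pos [ 0.5244 -0.1021  0.0747] yaw -68.4 tilt 0.05 F [-0.3 -0.2  0.8] w 0.256 q7 -0.44
r 0.0849 cam 0.021
t 13.98 pos [ 0.5244 -0.1021  0.0747] yaw -68.4 tilt 0.05 F [-0.3 -0.2  0.8] w 0.256 q7 -0.44
n=8 shift [ 0.0064 -0.0002  0.0001] turn -4.28
```

Call:
drive_tool --moves '[0.0064,-0.0002,0,0,0,-4.28,190,0.0064,-0.0002,0,0,0,-4.28,190,0.0064,-0.0002,0,0,0,-4.28,190,0.0064,-0.0002,0,0,0,-4.28,190,0.0064,-0.0002,0,0,0,-4.28,190,0.0064,-0.0002,0,0,0,-4.28,190,0.0064,-0.0002,0,0,0,-4.28,190,0.0064,-0.0002,0,0,0,-4.28,190,0,0,0,0,0,0,190]'

```text
t: 14.73
eef_pos: [0.5557, -0.1425, 0.0748]
orientation: [3.004, -0.918, 0.002]
wrist_force: [-0.3, -0.6, 0.2]
gripper_width: 0.255
```

Run:
```python
from h import *
cam()
plan([*handle(0.98),.074],-68.5+np.degrees(.98),6)
im=np.array(arm.get_image("side"));cv2.imwrite("pics/s10.png",im)
cv2.imwrite("pics/s10z.png",cv2.convertScaleAbs(cv2.resize(im[180:250,310:390],None,fx=10,fy=8,interpolation=cv2.INTER_CUBIC),alpha=1.9))
```

```text
t 14.73 pos [ 0.5557 -0.1425  0.0748] yaw -34.0 tilt 0.07 F [-0.3 -0.6  0.2] w 0.255 q7 -0.04
r 0.0856 cam 0.631
t 14.73 pos [ 0.5557 -0.1425  0.0748] yaw -34.0 tilt 0.07 F [-0.3 -0.6  0.2] w 0.255 q7 -0.04
n=6 shift [ 0.005  -0.0002  0.0001] turn -3.61
```

View pics/s10z.png

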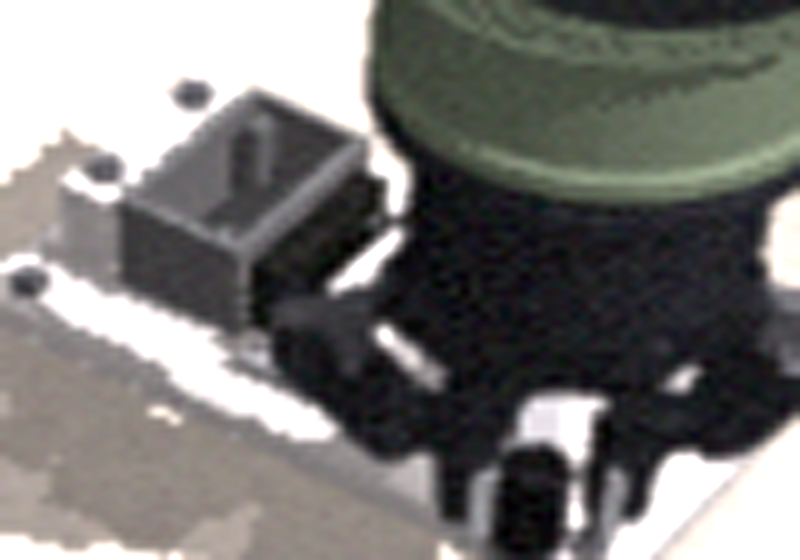

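The handle at (530,495) in the crop is caged, and the housing has begun to move towards the fence. Continuing.

Call:
drive_tool --moves '[0.005,0.0001,0,0,0,-3.61,190,0.005,0,0,0,0,-3.61,190,0.005,0,0,0,0,-3.61,190,0.005,0,0,0,0,-3.61,190,0.005,-0.0002,0,0,0,-3.61,190,0.005,-0.0002,0,0,0,-3.61,190,0,0,0,0,0,0,190]'

```text
t: 15.37
eef_pos: [0.5827, -0.1542, 0.0745]
orientation: [3.122, -0.343, 0.001]
wrist_force: [-0.6, 0.0, -1.3]
gripper_width: 0.259
```

Run:
```python
from h import *
cam()
plan([*handle(1.18),.0745],-68.5+np.degrees(1.18),4)
im=np.array(arm.get_image("side"));cv2.imwrite("pics/s11.png",im)
cv2.imwrite("pics/s11z.png",cv2.convertScaleAbs(cv2.resize(im[180:250,310:390],None,fx=10,fy=8,interpolation=cv2.INTER_CUBIC),alpha=1.9))
```

```text
t 15.37 pos [ 0.5827 -0.1542  0.0745] yaw -12.5 tilt 0.06 F [-0.6  0.  -1.3] w 0.259 q7 0.20
r 0.0851 cam 0.977
t 15.37 pos [ 0.5827 -0.1542  0.0745] yaw -12.5 tilt 0.06 F [-0.6  0.  -1.3] w 0.259 q7 0.20
n=4 shift [ 0.0043 -0.     -0.    ] turn -2.91
```

View pics/s11z.png

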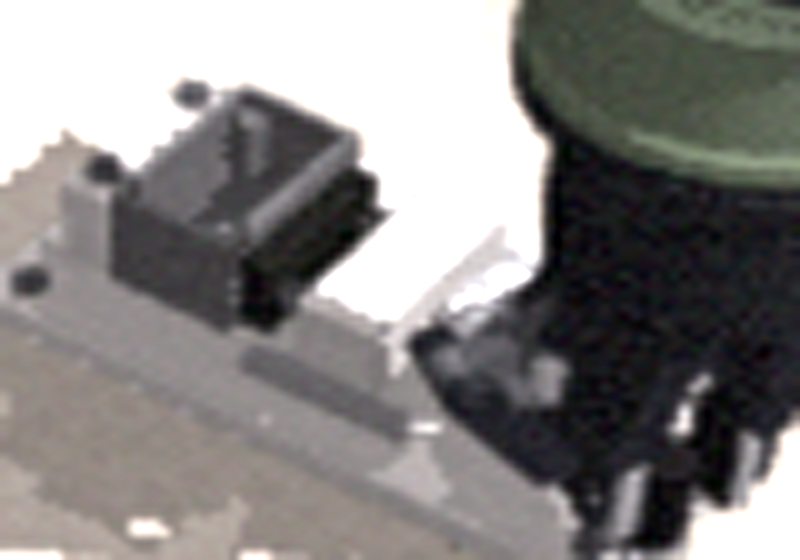

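Call:
drive_tool --moves '[0.0043,0,0,0,0,-2.9,190,0.0043,0,0,0,0,-2.9,190,0.0043,0,0,0,0,-2.9,190,0.0043,0,0,0,0,-2.9,190,0,0,0,0,0,0,190,0,0,0,0,0,0,190]'

```text
t: 15.92
eef_pos: [0.5992, -0.1562, 0.074]
orientation: [-3.141, 0.033, -0.001]
wrist_force: [-0.4, 0.1, 1.1]
gripper_width: 0.255
```

Run:
```python
from h import *
cam()
plan([*handle(1.33),.0745],-68.5+np.degrees(1.33),3)
im=np.array(arm.get_image("side"));cv2.imwrite("pics/s12.png",im)
im=np.array(arm.get_image("top"));cv2.imwrite("pics/t12.png",im)
cv2.imwrite("pics/t12z.png",cv2.convertScaleAbs(cv2.resize(im[160:225,280:360],None,fx=10,fy=9,interpolation=cv2.INTER_CUBIC),alpha=1.5))
def prof(n,f,x,z,ys):
    g=cv2.cvtColor(cv2.imread(f),cv2.COLOR_BGR2GRAY).astype(np.float32)
    o=[]
    for xx in x:
        uv=np.array([proj(n,[*cl(xx,y),z]) for y in ys],np.float32); o.append(cv2.remap(g,uv[:,:1].copy(),uv[:,1:].copy(),cv2.INTER_CUBIC).ravel())
    return np.mean(o,0)
ys=np.arange(.02,.09,.002)
for f in("s8","s10","s11","s12"):
    m=prof("side",f"pics/{f}.png",np.arange(-.012,.013,.003),.06,ys); print(f," ".join(f"{y*1e3:.0f}:{v:.0f}" for y,v in zip(ys,m)))
```

```text
t 15.92 pos [ 0.5992 -0.1562  0.074 ] yaw -1.2 tilt 0.04 F [-0.4  0.1  1.1] w 0.255 q7 0.33
r 0.0846 cam 1.174
t 15.92 pos [ 0.5992 -0.1562  0.074 ] yaw -1.2 tilt 0.04 F [-0.4  0.1  1.1] w 0.255 q7 0.33
n=3 shift [ 0.0044  0.0002 -0.0002] turn -2.97
s8 20:28 22:45 24:52 26:57 28:65 30:56 32:35 34:29 36:30 38:30 40:33 42:35 44:37 46:39 48:41 50:41 52:41 54:45 56:48 58:49 60:52 62:60 64:66 66:75 68:116 70:144 72:143 74:136 76:133 78:133 80:135 82:141 84:140 86:138 88:139
s10 20:18 22:17 24:27 26:47 28:60 30:72 32:68 34:46 36:35 38:32 40:34 42:36 44:38 46:39 48:41 50:42 52:43 54:44 56:46 58:50 60:53 62:55 64:62 66:74 68:98 70:141 72:155 74:147 76:143 78:143 80:146 82:153 84:151 86:147 88:150
s11 20:20 22:19 24:17 26:22 28:39 30:55 32:66 34:73 36:58 38:38 40:33 42:32 44:34 46:38 48:39 50:44 52:48 54:47 56:45 58:48 60:50 62:52 64:53 66:56 68:68 70:89 72:121 74:143 76:147 78:146 80:148 82:154 84:152 86:149 88:152
s12 20:21 22:21 24:20 26:20 28:32 30:51 32:59 34:64 36:58 38:40 40:33 42:34 44:35 46:36 48:38 50:41 52:45 54:46 56:46 58:47 60:48 62:52 64:54 66:53 68:57 70:75 72:105 74:128 76:124 78:118 80:126 82:146 84:154 86:151 88:153
```

View pics/t12z.png

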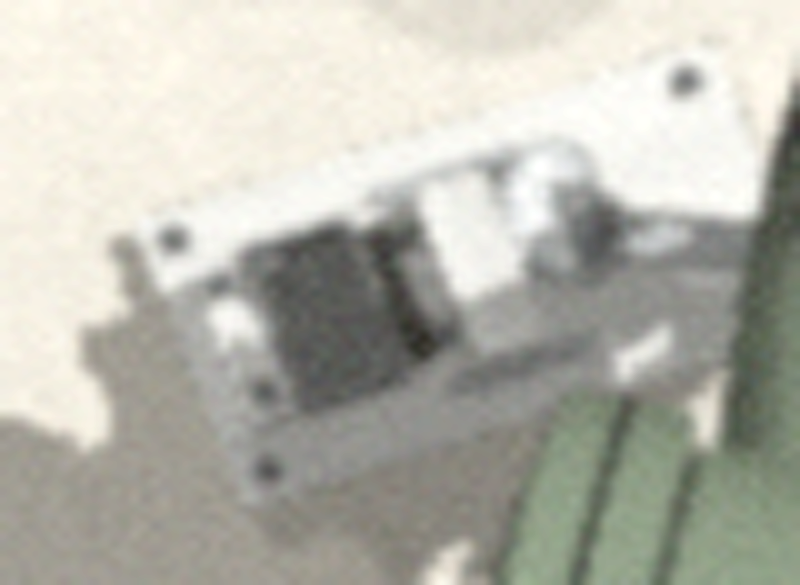

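Comparing the frames, the near rim moved +2.7 mm while the jaw moved 2.9 (s10→s11). From s11 to s12 it moved only ~0.4 of 1.7. So the fence was met at cam ≈ 0.98 (jaw 8.3 mm), which agrees with the measured 46 mm gap. The target is cam ≈ 1.33.

Call:
drive_tool --moves '[0.0052,0.0002,0,0,0,-3.5,190,0.0052,0.0002,0,0,0,-3.5,190,0.0052,0.0002,0,0,0,-3.5,190,0,0,0,0,0,0,190,0,0,0,0,0,0,190]'

```text
t: 16.43
eef_pos: [0.6147, -0.1563, 0.0738]
orientation: [3.131, 0.256, 0.001]
wrist_force: [-0.4, 0.2, 0.3]
gripper_width: 0.256
```

Run:
```python
from h import *
cam()
im=np.array(arm.get_image("side"));cv2.imwrite("pics/s13.png",im)
im=np.array(arm.get_image("top"));cv2.imwrite("pics/t13.png",im)
def prof(n,f,x,z,ys):
    g=cv2.cvtColor(cv2.imread(f),cv2.COLOR_BGR2GRAY).astype(np.float32)
    o=[]
    for xx in x:
        uv=np.array([proj(n,[*cl(xx,y),z]) for y in ys],np.float32); o.append(cv2.remap(g,uv[:,:1].copy(),uv[:,1:].copy(),cv2.INTER_CUBIC).ravel())
    return np.mean(o,0)
ys=np.arange(0,.05,.001)
for n,f in(("side","side3"),("side","s12"),("side","s13"),("top","top3"),("top","t12"),("top","t13")):
    m=prof(n,f"pics/{f}.png",np.arange(-.015,.016,.003),.052,ys); print(f," ".join(f"{y*1e3:.0f}:{v:.0f}" for y,v in zip(ys,m)))
```

```text
t 16.43 pos [ 0.6147 -0.1563  0.0738] yaw 9.3 tilt 0.02 F [-0.4  0.2  0.3] w 0.256 q7 0.45
r 0.0854 cam 1.356
side3 0:140 1:123 2:96 3:69 4:46 5:33 6:28 7:27 8:27 9:26 10:22 11:18 12:15 13:15 14:15 15:16 16:16 17:15 18:14 19:14 20:16 21:23 22:40 23:64 24:92 25:113 26:125 27:127 28:125 29:123 30:121 31:121 32:122 33:126 34:130 35:136 36:140 37:141 38:141 39:142 40:142 41:142 42:142 43:142 44:141 45:141 46:141 47:141 48:140 49:138
s12 0:148 1:149 2:150 3:150 4:150 5:151 6:152 7:154 8:156 9:156 10:146 11:125 12:98 13:72 14:54 15:43 16:37 17:32 18:27 19:23 20:18 21:16 22:16 23:18 24:20 25:20 26:19 27:18 28:17 29:17 30:20 31:25 32:33 33:41 34:47 35:50 36:54 37:56 38:58 39:56 40:51 41:44 42:38 43:35 44:34 45:35 46:35 47:35 48:35 49:36
s13 0:120 1:119 2:120 3:122 4:125 5:128 6:130 7:131 8:130 9:129 10:129 11:126 12:115 13:97 14:76 15:58 16:43 17:32 18:24 19:19 20:14 21:11 22:11 23:13 24:15 25:16 26:15 27:14 28:12 29:12 30:14 31:18 32:25 33:31 34:36 35:39 36:42 37:44 38:46 39:47 40:45 41:41 42:38 43:36 44:35 45:35 46:36 47:35 48:36 49:36
top3 0:155 1:146 2:133 3:120 4:107 5:98 6:93 7:91 8:92
[... 184 characters left out ...]
8:111 39:111 40:110 41:110 42:110 43:110 44:110 45:111 46:111 47:112 48:113 49:115
t12 0:149 1:149 2:150 3:151 4:152 5:153 6:154 7:154 8:153 9:150 10:144 11:134 12:122 13:110 14:100 15:94 16:91 17:90 18:89 19:89 20:87 21:83 22:77 23:70 24:63 25:55 26:49 27:45 28:43 29:44 30:47 31:51 32:57 33:62 34:65 35:66 36:64 37:63 38:61 39:60 40:59 41:59 42:59 43:60 44:60 45:60 46:59 47:58 48:58 49:59
t13 0:128 1:129 2:130 3:131 4:131 5:132 6:133 7:133 8:133 9:131 10:129 11:126 12:120 13:112 14:103 15:96 16:90 17:88 18:86 19:85 20:84 21:81 22:76 23:70 24:62 25:54 26:47 27:43 28:41 29:41 30:43 31:46 32:50 33:54 34:58 35:59 36:59 37:59 38:58 39:59 40:59 41:60 42:60 43:60 44:60 45:60 46:60 47:61 48:61 49:60
```

Jaw travel minus pad travel gives ≈ 2.4–2.9 mm pushed in, against 2.5–3.1 from lever angle and contact point. One small nudge (about 0.3 mm), then release.

Call:
drive_tool --moves '[0.0033,0,0,0,0,-2,190,0,0,0,0,0,0,190,-0.0018,0,0,0,0,0,190,0,0,0,0,0,0,130,0,0,0,0,0,0,130,0,0,-0.02,0,0,0,130,0,0,-0.035,0,0,0,130,0,0,-0.035,0,0,0,130,0,0,-0.03,0,0,0,130]'

```text
t: 17.28
eef_pos: [0.6164, -0.1562, 0.1961]
orientation: [3.125, 0.314, 0.002]
wrist_force: [-0.1, -0.5, 0.5]
gripper_width: 0.494
```

Call:
drive_tool --moves '[0.03,0.025,0,0,0,0,130,0.03,0.03,0,0,0,0,130,0.03,0.03,0,0,0,0,130,0.02,0.03,0,0,0,0,130,0,0.035,0,0,0,0,130,0,0.035,0,0,0,0,130,0,0.035,0,0,0,0,130,0,0,0,0,0,0,130]'

```text
t: 17.95
eef_pos: [0.7299, -0.2941, 0.1929]
orientation: [3.126, 0.309, 0.002]
wrist_force: [0.2, -0.9, -0.1]
gripper_width: 0.491
```

Run:
```python
from h import *
st()
for n,(x,y,w,h,k) in {"top":(280,155,100,70,8),"side":(310,180,90,75,8)}.items():
    im=np.array(arm.get_image(n)); cv2.imwrite(f"pics/{n}14.png",im)
    cv2.imwrite(f"pics/{n}14c.png",cv2.convertScaleAbs(cv2.resize(im[y:y+h,x:x+w],None,fx=k,fy=k,interpolation=cv2.INTER_CUBIC),alpha=1.5))
```

```text
t 17.95 pos [ 0.7299 -0.2941  0.1929] yaw 11.3 tilt 0.07 F [ 0.2 -0.9 -0.1] w 0.491 q7 0.55
```

View pics/top14c.png

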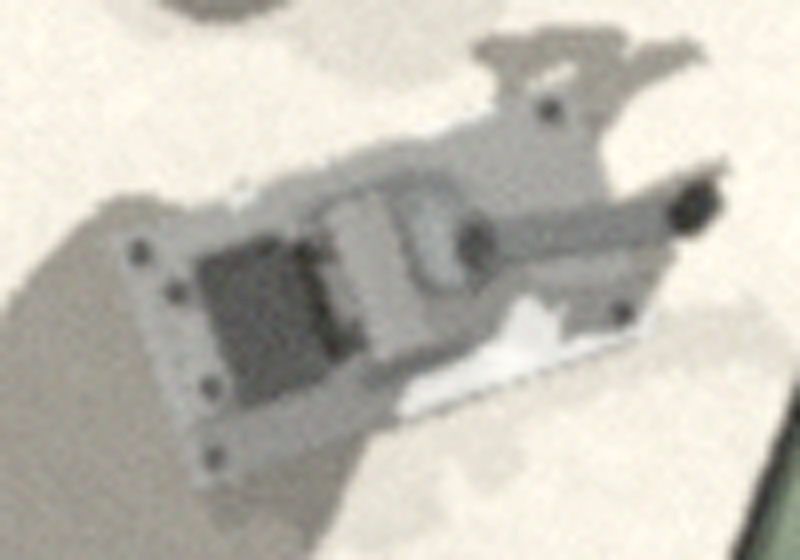

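View pics/side14c.png

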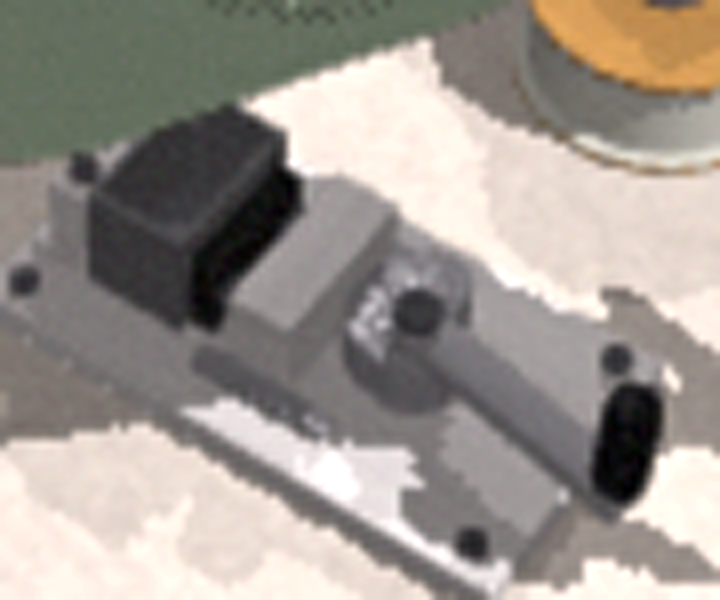

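Run:
```python
from h import *
for f,a,b in(("top0",664,108),("top3",552,441),("top14",696,203)):
    im=cv2.imread(f"pics/{f}.png"); u,v=dark(im,(a+.5)/8-.5+280,(b+.5)/8-.5+155,3)
    p=onz("top",u,v,.082)[:2]; d=p-PIV; print(f,u,v,"r",np.hypot(*d),"cam",(np.arctan2(d[1],d[0])-YAW+np.pi))
for f,a,b in(("side14",630,410),):
    p=onz("side",(a+.5)/8-.5+310,(b+.5)/8-.5+180,.085)[:2]; d=p-PIV; print(f,"r",np.hypot(*d),"cam",(np.arctan2(d[1],d[0])-YAW+np.pi))
def prof(n,f,x,z,ys):
    g=cv2.cvtColor(cv2.imread(f),cv2.COLOR_BGR2GRAY).astype(np.float32)
    o=[]
    for xx in x:
        uv=np.array([proj(n,[*cl(xx,y),z]) for y in ys],np.float32); o.append(cv2.remap(g,uv[:,:1].copy(),uv[:,1:].copy(),cv2.INTER_CUBIC).ravel())
    return np.mean(o,0)
ys=np.arange(-.018,.09,.001)
for n,f in(("side","side14"),("top","top14"),("top","top3"),("side","side3")):
    m=prof(n,f"pics/{f}.png",np.arange(-.015,.016,.003),.052,ys); print(f," ".join(f"{y*1e3:.0f}:{v:.0f}" for y,v in zip(ys,m)))
```

```text
top0 362.15035931453843 168.88188686198635 r 0.08682778492306746 cam 1.8098836906507296
top3 348.3272258803321 210.07371886630406 r 0.08442519929567081 cam 0.01241371889638776
top14 366.0771950500884 180.4323806717737 r 0.08516677831117218 cam 1.3693895439143349
side14 r 0.08732946483842281 cam 1.350516358190864
side14 -18:63 -17:64 -16:67 -15:69 -14:69 -13:69 -12:69 -11:73 -10:80 -9:90 -8:98 -7:102 -6:102 -5:101 -4:101 -3:101 -2:100 -1:100 0:100 1:100 2:101 3:102 4:103 5:103 6:104 7:104 8:104 9:105 10:106 11:105 12:99 13:86 14:68 15:51 16:36 17:24 18:16 19:12 20:10 21:9 22:9 23:10 24:11 25:11 26:11 27:11 28:10 29:10 30:13 31:18 32:24 33:30 34:34 35:36 36:40 37:44 38:48 39:48 40:46 41:42 42:39 43:38 44:38 45:37 46:37 47:37 48:37 49:37 50:37 51:37 52:36 53:35 54:35 55:35 56:35 57:35 58:35 59:35 60:35 61:35 62:34 63:34 64:34 65:34 66:34 67:34 68:34 69:34 70:36 71:39 72:46 73:54 74:63 75:73 76:80 77:84 78:83 79:81 80:77 81:73 82:70 83:68 84:68 85:68 86:68 87:68 88:69 89:70
top14 -18:99 -17:96 -16:92 -15:88 -14:85 -13:83 -12:83 -11:85 -10:90 -9:96 -8:101 -7:105 -6:107 -5:108 -4:108 -3:10
[... 1350 characters left out ...]
 -14:138 -13:137 -12:137 -11:137 -10:137 -9:138 -8:139 -7:141 -6:142 -5:143 -4:143 -3:144 -2:145 -1:145 0:140 1:123 2:96 3:69 4:46 5:33 6:28 7:27 8:27 9:26 10:22 11:18 12:15 13:15 14:15 15:16 16:16 17:15 18:14 19:14 20:16 21:23 22:40 23:64 24:92 25:113 26:125 27:127 28:125 29:123 30:121 31:121 32:122 33:126 34:130 35:136 36:140 37:141 38:141 39:142 40:142 41:142 42:142 43:142 44:141 45:141 46:141 47:141 48:140 49:138 50:137 51:136 52:134 53:130 54:125 55:120 56:116 57:112 58:110 59:108 60:107 61:106 62:104 63:103 64:103 65:102 66:102 67:101 68:101 69:101 70:104 71:111 72:120 73:131 74:138 75:142 76:141 77:138 78:134 79:131 80:129 81:127 82:126 83:125 84:126 85:129 86:131 87:132 88:129 89:125
```

View pics/top14.png

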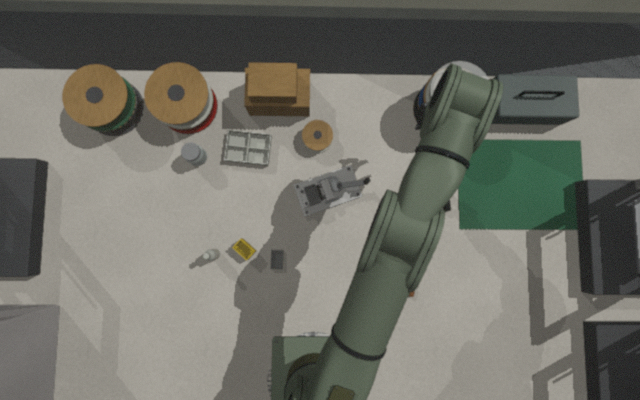

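The visible bystanders are where they were: cover (277,260), yellow box (243,249), tray (247,149), jar (193,154), small spool (317,135), glue (210,255). The housing sits in the clamp at (316,193), and the gripper stands clear. Handing in.

```bash
python3 -c "
from rig import arm
print(arm.job_done())"
```

```text
the job is handed in; nothing more can be done
None
```

The job is handed in at about 18 s of the 61 s allowed. The lever was swung back to its stop, and the grey housing was set on the bed and released. The lever was then closed to cam ≈ 1.36 and let go, with the gripper raised and moved well clear.

**Open stop:** confirmed by push force rising from 12 to 19 N without the lever moving.

**Placing:** the housing touched the bed at the height I predicted, with a peak contact reading of about 12 N. It stood square to the clamp, within about 1–2 mm of midway along and between pad and fence.

**Pad push-in:** about 2.8 mm by handle angle and pad travel in the images, and about 3.4 mm from the measured 46 mm gap. The jaw edge alone disagreed by about 1 mm between the cameras (11.0 mm top, 12.3 mm side). So I put it at about 3 mm, give or take half a millimetre, which is under the 5 mm limit.

**Fence contact:** seen from the housing stopping while the jaw kept advancing; I did not measure it directly.

**Bystanders:** those visible in the last top view had not moved. The screwdriver and scraper were mostly hidden by the arm then, so I could not check them; the tool never went down near them.

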